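# Flip the status flag of the finished vial batch to green

## Task

The vials in the blue rack have been run: on the flag stand right in front of that rack, turn the hinged flag right over with the fingertips, from orange to green, and push it down until it lies level, fully home on the other side (its black thumb lever helps to raise it). Push gently, without lifting or shifting the stand, and leave the other stand, the rack and the beaker as they are.

Things in the scene. Friction and masses are not known exactly. Their poses are not given: they have to be found in the camera images.
- stand_a: Loose flag stand, about 1.6 kg: dark base 80 x 160 x 12 mm; a grey yoke 80 mm wide, 76 mm tall holds a hinge pin along the stand's x, 70 mm above the bench; rest posts 68 mm tall at x = +-22, y = +-40 mm. Origin: centre of the base's underside, below the pin; y points to the side where the flag lies at joint value 0. Blue rack 120 mm behind it (+x).
- flag_a (a joint): Flag hinge of stand_a: 0 = level on the stand's +y side, orange face up; pi = turned over, level on its -y side against a stop, green face up; grows as the free end rises over the pin. Flag: plate 60 mm wide (x), 3 mm thick, reaching 58 mm from the pin. Slightly stiff: it stays at any angle it is left at; 1 to 3 N turns it.
- lever_a (a point): Tip of stand_a's black thumb lever: bar 20 mm wide, 4 mm thick, with an 8 mm round end, rigid with the flag and square to its orange face at the pin; this point is 46 mm from the pin. At joint 0 it stands upright; pushed towards -y from the flag's side and down until level, it brings the flag upright, whose green side can then be pushed over from +y. Axes: the stand's at joint 0.
- stand_b: The other flag stand, the same in build and frame as stand_a, with the glass beaker about 120 mm behind it (+x); to be left alone
- flag_b (a joint): the hinge of the flag on stand_b, built like flag_a; stays as it is
- rack: blue vial rack, 62 x 120 x 44 mm, with four loose glass vials whose caps reach 78 mm; origin at the centre of its underside, long side along y
- beaker: empty glass beaker, 45 mm wide, 56 mm tall; origin at the centre of its underside
There are look-alikes about, which are no part of the job. Of the things that look like the beaker, the middle-sized one is meant.

How it is judged:
On the way:
1. the flag of the stand in front of the rack stands past upright (value of joint flag_a above 1.7 rad).
At the end, for the whole second after the job is handed in: The flag in front of the rack lies green face up within 0.12 rad (7 degrees) of its far stop, at rest; its stand, the other stand, the rack and the beaker are upright within 30 mm of where they stood, and the other flag still shows orange (below 0.4 rad) (value of joint flag_a above 3.02 rad and not (velocity of joint flag_a above 0.05 rad/s) and distance of each of stand_a, stand_b, rack, beaker from where it was at the start of the episode below 0.03 m and angle between stand_a's own z axis and vertical below 0.05 rad and linear speed of stand_a below 0.02 m/s and value of joint flag_b below 0.4 rad and angle between each of rack, beaker's own z axis and vertical below 0.1 rad); the robot touches nothing.
It fails at once if the flag or its stand is squeezed or pushed with more than 40 N (contact force between the fingers and stand_a above 40 N).
It fails at once if the stand is lifted or tipped (height (world z) of stand_a above 0.012 m or angle between stand_a's own z axis and vertical above 0.15 rad).
It fails at once if the stand is shifted by more than 30 mm (distance of stand_a from where it was at the start of the episode above 0.03 m).
It fails at once if the other stand is moved or its flag turned (distance of stand_b from where it was at the start of the episode above 0.03 m or value of joint flag_b above 0.4 rad).
It fails at once if the rack or the beaker is moved or tipped (distance of any of rack, beaker from where it was at the start of the episode above 0.03 m or angle between any of rack, beaker's own z axis and vertical above 0.3 rad).
It also fails if it takes over 45 s, if anything falls off the work surface, if the arm or the gripper's body presses on something with over 40 N, if the wrist force passes 120 N, or if a joint passes its speed limit or range.

## Robot

A 7-joint arm with a two-finger parallel gripper is mounted at the origin on a cart in front of the work surface, level with it; the furniture and walls round the work are solid. World frame = base frame: x ahead of the robot, y to its left, z up, the work surface at z = 0. Lengths are in m, angles in rad, forces in N, time in s.
With the tool pointing down it reaches from about 0.425 to 0.925 m from the base axis. Payload 6.8 kg.
Tool frame: the origin (TCP) lies on the centre line of the jaws, within the pads' length; the fingertips stand 11 mm ahead of it and the grasp point (between the pads) lies 8 mm behind it; z points along the fingers, y is the direction in which the jaws open and shut (so a half turn about z gives the same grasp; the last joint's range is limited). The gripper opens to 85 mm and grips with 20 to 120 N. Pads are 22 mm wide; open, the fingers measure 114 mm over their backs; the gripper's body (76 mm by 85 mm) begins 54 mm behind the grasp point. The pads swing forward as they close: fully open they stand 13 mm farther back than shut.
Start: joints at [-1.382, 0.477, 0.022, 1.555, -0.011, 1.109, -0.083], TCP at [0.197, 0.646, 0.242] pointing down, gripper open.
Joint ranges: [-2.96, 2.96], [-0.34, 2.1], [-1.41, 1.46], [0.24, 2.44], [-1.37, 4.51], [0.17, 1.92], [-2.96, 2.96]. Speed limits (rad/s): [2.39, 2.39, 3.14, 3.14, 3.14, 3.14, 3.14].

## Interface

Orientations are given as a rotation vector (axis times angle).
In Python, from bench import r gives the robot as it stands.
- The arm moves only by the tool send_rows, never from a script. Its argument "deltas" is a list of rows, each a list of 7 numbers: the opening, from 0 (shut) to 1 (fully open), then the shift along the tool's x, y, z as a fraction of full scale, then the turn, a rotation vector about the tool's x, y, z as a fraction of full scale. In form: [[hand, x, y, z, ax, ay, az], ...]. A call has 1 to 20 rows; each row is the pose to reach, as a shift and turn from the pose commanded when the call began, along the tool's axes at that moment, turning the shorter way round; what a row does not reach only later rows make up. Full scale, the value 1, is 150 mm for a shift and 180 degrees for a turn. A row lasts 1/12 s, in which the tool goes at most 41.7 mm and 7.16 degrees, less where a joint would pass 70% of its speed; a pose out of reach is approached as far as the arm can. A call with a number of a shift or a turn outside -1 to 1 is refused whole. A call with a gripper value outside its range is refused whole. The fingers move at their own pace and stop on an object; "squeeze" is the grip in N (left out, the last holds). Time passes only in rows, so rows that repeat a pose let the fingers close. It gives the time, the measured TCP pose, the force and the opening at its end, in the units of the state.
- r.get_obs(): the state, without advancing time (a new reading comes with each control period).
- r.grab_frame(name): name is "scene" or "top" or "wrist"; returns a dict with "pixels" (480x640x3 uint8, red, green, blue), "camera_matrix" (3x3 intrinsics, pixels), "rvec" (rotation vector, rad) and "tvec" (3), from world to camera coordinates, as OpenCV has them. Camera axes: x right, y down, z forward; pixel columns grow to the right and rows downward; lengths in m; the calibration is good to about 2 mm. A picture is of the moment at which its call begins. There is no depth.
- r.hand_in(): hands the job in, once; it reports no verdict.
The state is a dict: "clock": time; "joints": joint angles; "qvel": joint speeds; "tau": joint torques, N m; "tcp_pos": TCP position; "orientation": TCP orientation; "contact_force": force on the tool from outside, world axes, zero at the start; "moment": the same for the moment, N m; "grip_width": finger opening in m.
Only numpy, scipy, OpenCV 4.12 (cv2) and the standard library are available. Lean on these libraries where they do the work, as an engineer would, in place of code of your own. Each camera call takes 0.05 s, during which the arm holds its last target. There are 200 camera calls.

## Working session

There is one attempt and no reset: what is moved stays moved. The work goes in short steps, Python scripts to look and compute and a tool call to move; the robot and the scene stay as the last step left them, time stands still between calls to the robot, and variables do not carry over. Pictures are saved under pics/ and viewed, about 8 in all and at most 12, crops included, and the job is handed in when it is done.

Besides the shell and the picture viewer there is one more tool, called after "Request:" as name([rows], argument=value, ...), one row to a line, values as JSON. send_rows: Moves the arm, as the interface text tells. Shift numbers are shares of 150 mm and turn numbers shares of 180 degrees, none past 1 either way. Its arguments: {"type":"object","properties":{"deltas":{"type":"array","items":{"type":"array","items":{"type":"number"}}},"squeeze":{"type":"number"}},"required":["deltas"]}

```bash
mkdir -p pics
cat > h.py <<'E'
import numpy as np,cv2
from bench import r
def grab(n,f):
    d=r.grab_frame(n);cv2.imwrite('pics/'+f+'.png',d['pixels'][:,:,::-1])
    np.savez('pics/'+f+'.npz',**{k:np.array(d[k]) for k in d});return d
def load(f): return np.load('pics/'+f+'.npz')
def ray(d,u,v,z):
    R=cv2.Rodrigues(np.array(d['rvec'],float))[0];t=np.array(d['tvec'],float).ravel()
    c=-R.T@t;w=R.T@np.linalg.inv(d['camera_matrix'])@[u,v,1.];return c+w*(z-c[2])/w[2]
def proj(d,P): return cv2.projectPoints(np.array(P,float).reshape(-1,1,3),np.array(d['rvec'],float),np.array(d['tvec'],float),d['camera_matrix'],None)[0].reshape(-1,2)
E
python3 - <<'E'
from h import *
grab('scene','s1');grab('top','t1');o=r.get_obs();print(o)
E
```

```text
{'clock': 0.1, 'joints': array([-1.38211441,  0.47773341,  0.02236444,  1.55637306, -0.01151989,
        1.10935271, -0.08313942]), 'qvel': array([-0.00036972, -0.00114222,  0.00110154, -0.00288312,  0.00080446,
       -0.00095667,  0.00158716]), 'tau': array([-1.67050090e-02, -5.98223841e+01,  1.59961693e+00, -2.82980758e+01,
        7.76230590e-03, -4.12162207e-02,  8.28607717e-04]), 'tcp_pos': array([0.19725987, 0.64496359, 0.24140402]), 'orientation': array([-4.64528735e-01, -3.10691896e+00,  2.72164857e-03]), 'contact_force': array([ 0.33264888, -0.07243568,  0.18807349]), 'moment': array([-0.03691558, -0.0167402 , -0.08055919]), 'grip_width': 0.0854544622099416}
```

View pics/s1.png

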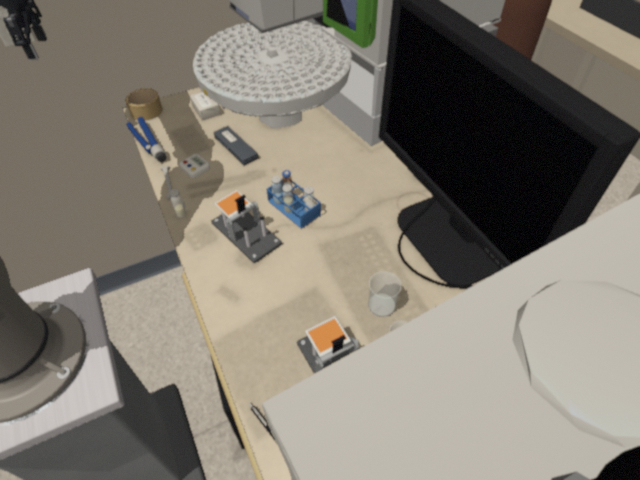

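View pics/t1.png

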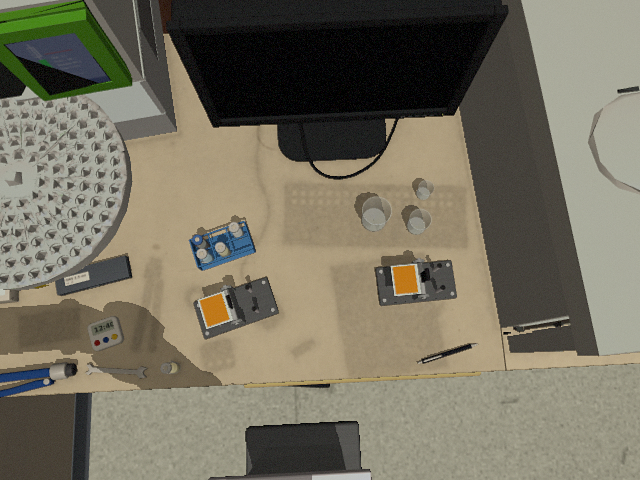

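The top view shows two flag stands. One is at about (235,307) with the blue rack behind it at (222,245). The other is at about (415,283) with the three beakers behind it. The first is stand_a, because the rack is directly behind it, and its flag lies to the left (+y). I'll confirm this in one enlarged crop.

Run:
```python
from h import *
im=cv2.imread('pics/t1.png')[210:350,170:300];cv2.imwrite('pics/c1.png',cv2.resize(im,(780,840),interpolation=3)[:,:][:,:] if 0 else cv2.resize(im,None,fx=4.2,fy=4.2,interpolation=cv2.INTER_CUBIC))
```

```text
(no output)
```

View pics/c1.png

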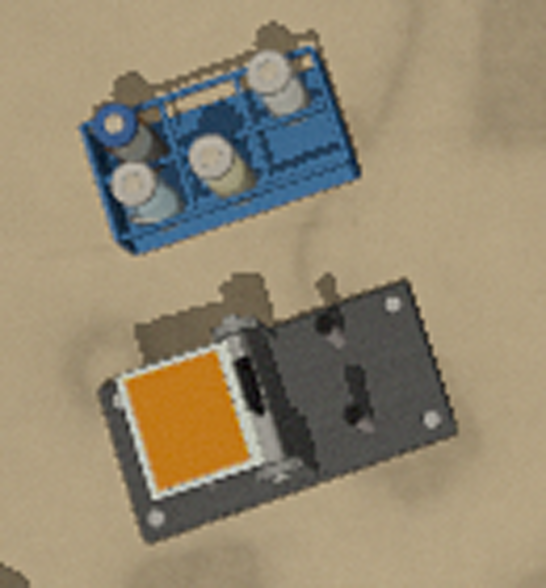

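The crop shows stand_a with its orange flag on the left and the black lever at about (250,385). The rack is behind it. The base corners are at (102,385), (408,280), (457,432) and (150,543) in the crop.

Run:
```python
from h import *
d=load('t1');c=np.array([(102,385),(408,280),(457,432),(150,543)])/4.2+[170,210]
P=np.array([ray(d,u,v,.012) for u,v in c]);print(P.round(4))
o=P.mean(0);y=(P[0]+P[3]-P[1]-P[2])[:2];y/=np.linalg.norm(y);x=np.array([y[1],-y[0]]);print(o,y,np.degrees(np.arctan2(-y[0],y[1])))
x2=(P[0]+P[1]-P[2]-P[3])[:2];print(np.linalg.norm(P[0]-P[1]),np.linalg.norm(P[1]-P[2]),x2/np.linalg.norm(x2),x)
T=np.array([*x,0]),np.array([*y,0])
for a,b,z in [(0,0,.076),(0,.002,.116),(30,58,70),(-30,58,70),(22,-40,68),(-22,-40,68)]:
  s=1e-3 if abs(z)>1 else 1; w=np.array([o[0],o[1],0])+s*(a*T[0]+b*T[1])+[0,0,s*z];print((proj(d,[w])[0]-[170,210])*4.2)
# monitor etc: camera centre
R=cv2.Rodrigues(d['rvec'])[0];print('cam',-R.T@d['tvec'].ravel())
ob=r.get_obs();print(cv2.Rodrigues(ob['orientation'])[0].round(3))
for u,v in [(222,268),(193,240),(250,220),(255,248)]: print(ray(d,u,v,.044))
```

```text
[[0.4949 0.1797 0.012 ]
 [0.5388 0.0289 0.012 ]
 [0.463  0.0074 0.012 ]
 [0.4176 0.1566 0.012 ]]
[0.47857258 0.09315232 0.012     ] [-0.28559531  0.95835031] 16.59443660278849
0.15702982779214097 0.07880916470678619 [0.96000432 0.27998519] [0.95835031 0.28559531]
[257.5818097  395.36206022]
[237.92640505 387.37691605]
[120.68558356 377.60258631]
[158.41719071 501.21411152]
[328.26757409 323.7965043 ]
[357.47225851 413.06823119]
cam [ 0.36177962 -0.07900221  1.10369774]
[[-0.956  0.292 -0.   ]
 [ 0.292  0.956 -0.002]
 [-0.    -0.002 -1.   ]]
[0.55604551 0.11622639 0.044     ]
[0.61712873 0.17473192 0.044     ]
[0.65323445 0.05753416 0.044     ]
[0.59380078 0.04870422 0.044     ]
```

```bash
python3 - <<'E'
from h import *
d=load('t1')
for u,v in [(30,288),(90,265),(128,190),(120,275)]: print([ray(d,u,v,z)[:2].round(3) for z in (.05,.2,.3)])
E
cat >> h.py <<'E'
O=np.array([.4786,.0932,0]);a=np.radians(16.4);S=np.array([[np.cos(a),-np.sin(a),0],[np.sin(a),np.cos(a),0],[0,0,1]])
def stat():
    o=r.get_obs();R=cv2.Rodrigues(o['orientation'])[0];print('t',o['clock'],'stand xyz',(S.T@(o['tcp_pos']-O)*1e3).round(1),'F',(S.T@o['contact_force']).round(1),'w',o['grip_width']);return o,R
def to(p,align=False):  # stand coords mm -> row fractions
    o,R=stat();W=O+S@np.array(p)/1e3;print('shift',(R.T@(W-o['tcp_pos'])/.15).round(3))
    T=np.c_[S[:,1],S[:,0],[0,0,-1]];T=np.c_[-S[:,1],S[:,0],[0,0,-1]]
    T[:,0]=np.cross(T[:,1],T[:,2]);print('turn',(cv2.Rodrigues(R.T@T)[0].ravel()/np.pi).round(3))
E
python3 - <<'E'
from h import *
to([0,40,250])
E
```

```text
[array([0.535, 0.498]), array([0.51 , 0.416]), array([0.494, 0.361])]
[array([0.575, 0.38 ]), array([0.545, 0.315]), array([0.524, 0.271])]
[array([0.729, 0.308]), array([0.677, 0.253]), array([0.642, 0.216])]
[array([0.551, 0.319]), array([0.524, 0.263]), array([0.506, 0.225])]
t 0.1 stand xyz [-114.1  608.7  241.4] F [ 0.3 -0.2  0.2] w 0.0854544622099416
shift [-2.723 -2.746 -0.052]
turn [-0.     0.     0.314]
```

Request:
send_rows([
  [0,-0.2,-0.2,-0.05,0,0,0.03],
  [0,-0.4,-0.4,-0.1,0,0,0.06],
  [0,-0.6,-0.6,-0.2,0,0,0.09],
  [0,-0.8,-0.8,-0.3,0,0,0.1],
  [0,-0.95,-0.95,-0.3,0,0,0.1],
  [0,-0.95,-0.95,-0.3,0,0,0.1],
], squeeze=20)

```text
clock: 0.6
tcp_pos: [0.298, 0.4602, 0.2886]
orientation: [0.96, 2.988, -0.001]
contact_force: [0.1, -0.5, 0.3]
grip_width: 0.0121
```

```bash
python3 -c "
from h import *
to([0,40,250])"
```

```text
t 0.6 stand xyz [-69.6 403.1 288.6] F [-0.1 -0.5  0.3] w 0.012101117617934176
shift [-2.193 -1.123  0.264]
turn [0.    0.001 0.211]
```

Request:
send_rows([
  [0,-0.25,-0.12,0,0,0,0.03],
  [0,-0.5,-0.24,0,0,0,0.06],
  [0,-0.75,-0.37,0,0,0,0.09],
  [0,-0.98,-0.5,0,0,0,0.11],
  [0,-0.98,-0.5,0,0,0,0.11],
])

```text
clock: 1.02
tcp_pos: [0.3732, 0.3137, 0.2871]
orientation: [1.465, 2.777, -0.004]
contact_force: [0.6, -0.8, -0.0]
grip_width: 0.0001
```

```bash
python3 -c "
from h import *
to([0,40,250])"
```

```text
t 1.0167 stand xyz [-38.9 241.3 287.1] F [ 0.4 -1.  -0. ] w 0.00012611401884755652
shift [-1.356 -0.168  0.252]
turn [-0.     0.001  0.1  ]
```

Request:
send_rows([
  [0,-0.25,-0.04,0,0,0,0.03],
  [0,-0.5,-0.08,0,0,0,0.06],
  [0,-0.75,-0.12,0,0,0,0.09],
  [0,-0.98,-0.16,0,0,0,0.1],
  [0,-0.98,-0.16,0,0,0,0.1],
  [0,-0.98,-0.16,0,0,0,0.1],
])

```text
clock: 1.52
tcp_pos: [0.435, 0.1862, 0.2872]
orientation: [-1.869, -2.525, 0.0]
contact_force: [-0.4, 1.3, 0.7]
grip_width: -0.0001
```

```bash
python3 -c "
from h import *
to([0,40,250]);grab('wrist','w1')"
```

```text
t 1.5167 stand xyz [-15.5 101.5 287.2] F [-0.1  1.3  0.7] w -7.115869342819986e-05
shift [-0.411  0.1    0.248]
turn [-0.     0.     0.003]
```

View pics/w1.png

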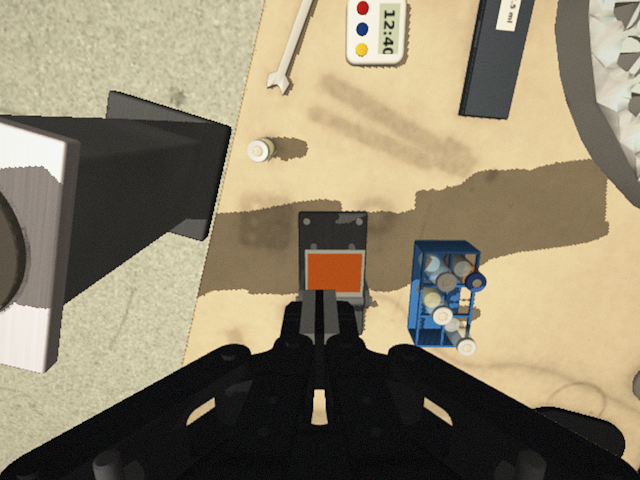

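The wrist view is square to the stand: base far edge from (300,212) to (367,212), flag's free edge from (305,250) to (364,250). I'll check these against the estimate.

```bash
python3 -c "
from h import *
d=load('w1')
for u,v,z in [(300,212,.012),(367,212,.012),(305,250,.0715),(364,250,.0715)]: print((S.T@(ray(d,u,v,z)-O)*1e3).round(1))
to([0,28,116])"
```

```text
[-36.6  81.   12. ]
[39.5 81.7 12. ]
[-28.7  56.   71.5]
[30.3 56.6 71.5]
t 1.5667 stand xyz [-15.7 103.4 287.1] F [ 0.2  1.5 -0.7] w 5.528668090726041e-05
shift [-0.504  0.098  1.14 ]
turn [-0.    -0.     0.004]
```

Request:
send_rows([
  [0,-0.25,0.05,0,0,0,0],
  [0,-0.48,0.1,0.2,0,0,0],
  [0,-0.48,0.1,0.45,0,0,0],
  [0,-0.48,0.1,0.7,0,0,0],
  [0,-0.48,0.1,0.9,0,0,0],
  [0,-0.48,0.1,0.9,0,0,0],
  [0,-0.48,0.1,0.9,0,0,0],
])

```text
clock: 2.15
tcp_pos: [0.4689, 0.1246, 0.1514]
orientation: [-1.86, -2.529, 0.005]
contact_force: [0.5, 1.0, 0.8]
grip_width: 0.0003
```

```bash
python3 -c "
from h import *
to([0,28,111])"
```

```text
t 2.15 stand xyz [ -0.5  32.8 151.4] F [0.8 0.8 0.8] w 0.00032716752641005645
shift [-0.032  0.004  0.269]
turn [-0.001  0.     0.005]
```

Request:
send_rows([
  [0,-0.03,0,0.1,0,0,0],
  [0,-0.03,0,0.2,0,0,0],
  [0,-0.05,0,0.243,0,0,0],
  [0,-0.09,0,0.243,0,0,0],
  [0,-0.13,0,0.243,0,0,0],
  [0,-0.16,0,0.245,0,0,0],
  [0,-0.19,0,0.247,0,0,0],
  [0,-0.22,0,0.256,0,0,0],
  [0,-0.247,0,0.267,0,0,0],
  [0,-0.272,0,0.283,0,0,0],
  [0,-0.296,0,0.3,0,0,0],
  [0,-0.316,0,0.322,0,0,0],
  [0,-0.335,0,0.345,0,0,0],
  [0,-0.335,0,0.345,0,0,0],
])

```text
clock: 3.32
tcp_pos: [0.4846, 0.0746, 0.0998]
orientation: [-1.865, -2.527, 0.002]
contact_force: [0.2, 0.5, -0.2]
grip_width: -0.0001
```

```bash
python3 -c "
from h import *
stat();grab('scene','s2');
im=cv2.imread('pics/s2.png')[150:290,180:340];cv2.imwrite('pics/s2c.png',cv2.resize(im,None,fx=4,fy=4,interpolation=2))"
```

```text
t 3.3167 stand xyz [  0.6 -19.5  99.8] F [ 0.3  0.4 -0.2] w -0.00013342649188767514
```

View pics/s2c.png

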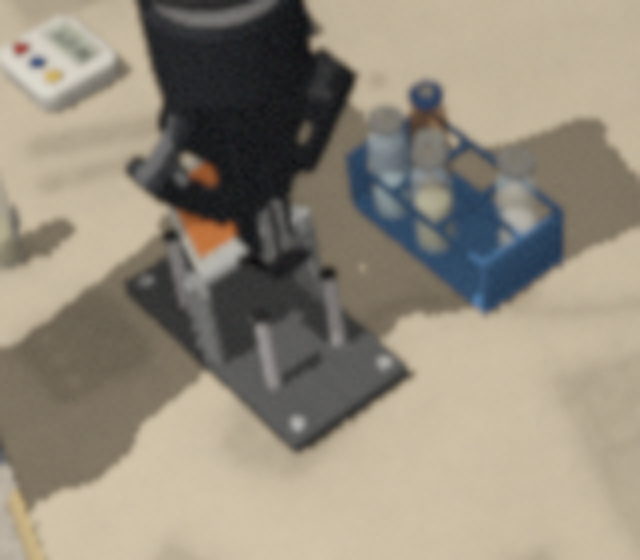

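The flag is now raised to about 60°, with its orange face visible at (210,230) in the crop, and the stand and rack haven't moved. Next I'll finish the lever push, then lift away.

Request:
send_rows([
  [0,-0.012,0,0.025,0,0,0],
  [0,-0.022,0,0.05,0,0,0],
  [0,-0.03,0,0.075,0,0,0],
  [0,-0.033,0,0.1,0,0,0],
  [0,-0.035,0,0.118,0,0,0],
  [0,-0.035,0,0.118,0,0,0],
  [0,-0.035,0,0.118,0,0,0],
])

```text
clock: 3.95
tcp_pos: [0.4863, 0.0705, 0.0826]
orientation: [-1.864, -2.528, 0.001]
contact_force: [0.8, -0.4, 0.6]
grip_width: 0.0001
```

```bash
python3 -c "
from h import *
stat();grab('scene','s3');
im=cv2.imread('pics/s3.png')[150:290,180:340];cv2.imwrite('pics/s3c.png',cv2.resize(im,None,fx=4,fy=4,interpolation=2))"
```

```text
t 3.95 stand xyz [  0.9 -24.   82.6] F [ 0.6 -0.6  0.6] w 0.00012322114473625127
```

View pics/s3c.png

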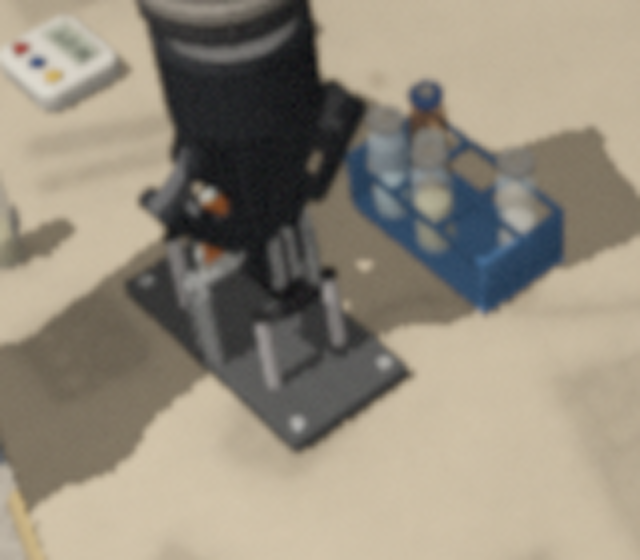

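Request:
send_rows([
  [0,0,0,-0.2,0,0,0],
  [0,0,0,-0.4,0,0,0],
  [0,0,0,-0.54,0,0,0],
  [0,0,0,-0.56,0,0,0],
  [0,0.2,0,-0.56,0,0,0],
  [0,0.4,0,-0.56,0,0,0],
  [0,0.46,0,-0.56,0,0,0],
  [0,0.46,0,-0.45,0,0,0],
  [0,0.46,0,-0.3,0,0,0],
  [0,0.46,0,-0.29,0,0,0],
  [0,0.46,0,-0.29,0,0,0],
])

```text
clock: 4.92
tcp_pos: [0.4649, 0.1357, 0.1252]
orientation: [-1.864, -2.527, 0.005]
contact_force: [-0.8, 0.0, 1.2]
grip_width: -0.0001
```

```bash
python3 -c "
from h import *
to([0,12.5,126])"
```

```text
t 4.9167 stand xyz [ -1.1  44.6 125.2] F [-0.7  0.3  1.2] w -9.059645394688128e-05
shift [-0.214  0.005 -0.005]
turn [-0.001  0.     0.004]
```

Request:
send_rows([
  [0,-0.08,0,0,0,0,0],
  [0,-0.16,0,0,0,0,0],
  [0,-0.215,0,0,0,0,0],
  [0,-0.255,0,0,0,0,0],
  [0,-0.292,0,0.002,0,0,0],
  [0,-0.33,0,0.015,0,0,0],
  [0,-0.365,0,0.03,0,0,0],
  [0,-0.4,0,0.05,0,0,0],
  [0,-0.429,0,0.075,0,0,0],
  [0,-0.456,0,0.105,0,0,0],
  [0,-0.479,0,0.136,0,0,0],
  [0,-0.497,0,0.17,0,0,0],
  [0,-0.511,0,0.207,0,0,0],
  [0,-0.518,0,0.23,0,0,0],
  [0,-0.518,0,0.23,0,0,0],
])

```text
clock: 6.17
tcp_pos: [0.4885, 0.0618, 0.0909]
orientation: [-1.864, -2.528, 0.002]
contact_force: [0.2, 0.5, 1.6]
grip_width: -0.0003
```

```bash
python3 -c "
from h import *
stat();grab('scene','s4');
im=cv2.imread('pics/s4.png')[150:290,180:340];cv2.imwrite('pics/s4c.png',cv2.resize(im,None,fx=4,fy=4,interpolation=2))"
```

```text
t 6.1667 stand xyz [  0.7 -32.9  90.9] F [0.3 0.5 1.6] w -0.0003337634698926728
```

View pics/s4c.png

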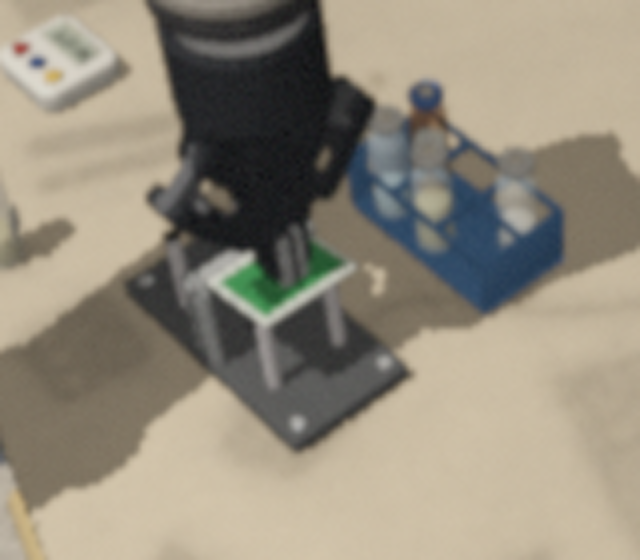

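The flag is over with its green face up at (285,275), just above the posts. I'll press down in small steps and watch the force.

Request:
send_rows([
  [0,-0.003,0,0.015,0,0,0],
  [0,-0.005,0,0.03,0,0,0],
  [0,-0.006,0,0.04,0,0,0],
  [0,-0.006,0,0.048,0,0,0],
  [0,-0.006,0,0.052,0,0,0],
  [0,-0.006,0,0.052,0,0,0],
])

```text
clock: 6.72
tcp_pos: [0.4893, 0.0614, 0.084]
orientation: [-1.864, -2.529, 0.0]
contact_force: [0.0, 0.8, 0.1]
grip_width: -0.0002
```

Request:
send_rows([
  [0,0,0,0.004,0,0,0],
  [0,0,0,0.004,0,0,0],
])

```text
clock: 6.88
tcp_pos: [0.4894, 0.0614, 0.0835]
orientation: [1.864, 2.529, 0.0]
contact_force: [0.1, -0.5, -0.3]
grip_width: -0.0001
```

Request:
send_rows([
  [0,0,0,0.004,0,0,0],
  [0,0,0,0.007,0,0,0],
  [0,0,0,0.007,0,0,0],
])

```text
clock: 7.13
tcp_pos: [0.4893, 0.0613, 0.0825]
orientation: [-1.864, -2.528, -0.0]
contact_force: [-0.7, 0.4, 3.1]
grip_width: 0.0
```

Request:
send_rows([
  [0,0,0,0.004,0,0,0],
  [0,0,0,0.004,0,0,0],
  [0,0,0,0.004,0,0,0],
])

```text
clock: 7.38
tcp_pos: [0.4894, 0.0614, 0.0823]
orientation: [-1.864, -2.528, -0.001]
contact_force: [-2.7, 0.1, 8.3]
grip_width: -0.0001
```

The force rose to 8 N with almost no further travel. That's more than it takes to turn the flag, so it is on its stop. Lifting away.

Request:
send_rows([
  [0,0,0,-0.05,0,0,0],
  [0,0,0,-0.3,0,0,0],
  [0,0,0,-0.55,0,0,0],
  [0,0,0,-0.8,0,0,0],
  [0,0,0,-0.98,0,0,0],
  [0,0,0,-0.98,0,0,0],
])

```text
clock: 7.88
tcp_pos: [0.4926, 0.0616, 0.2345]
orientation: [1.862, 2.524, 0.013]
contact_force: [1.5, -0.3, -0.8]
grip_width: -0.0002
```

Request:
send_rows([
  [0,0.2,0,0,0,0,0],
  [0,0.4,0,0,0,0,0],
  [0,0.6,0,0,0,0,0],
  [0,0.8,0,0,0,0,0],
  [0,0.98,0,0,0,0,0],
  [0,0.98,0,0,0,0,0],
  [0,0.98,0,0,0,0,0],
])

```text
clock: 8.47
tcp_pos: [0.4451, 0.2031, 0.2285]
orientation: [-1.86, -2.532, 0.001]
contact_force: [0.5, -0.3, -0.4]
grip_width: -0.0001
```

```bash
python3 -c "
from h import *
stat();grab('scene','s5');d=grab('top','t5')
a=cv2.imread('pics/s5.png')[170:270,200:330];cv2.imwrite('pics/s5c.png',np.hstack([cv2.resize(a,(400,308),interpolation=2),cv2.resize(cv2.imread('pics/t5.png')[200:323,170:330],(400,308),interpolation=2)]))
z=lambda y:O+S@np.array([[s*30,-y,71.5] for s in (-1,1)]).T.T[0]/1e3
for f in (3.14159,3.02,2.9):
  print(f,proj(load('s5'),[O+S@(np.array([s*30,58*np.cos(f)+1.5*np.sin(f)*0,70+58*np.sin(f)+1.5])/1e3) for s in (-1,1)]).round(1).tolist())"
```

```text
t 8.4667 stand xyz [ -1.1 114.9 228.5] F [ 0.4 -0.4 -0.4] w -5.1868472620337335e-05
3.14159 [[247.4, 234.9], [270.4, 219.8]]
3.02 [[246.8, 232.5], [270.0, 217.5]]
2.9 [[246.0, 230.0], [269.3, 214.9]]
```

View pics/s5c.png

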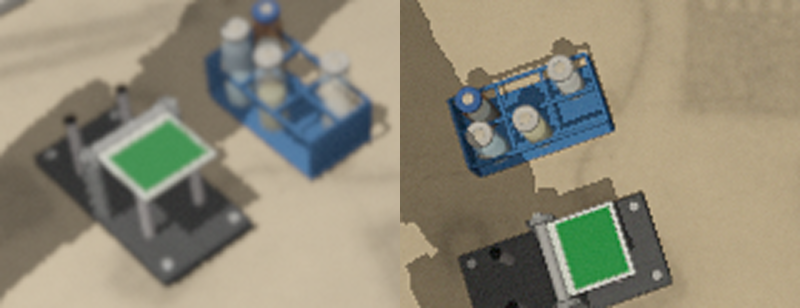

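The flag's free corners, at (248.7,234.9) and (269.9,220.3) in the scene image, match the prediction for pi: (247.4,234.9) and (270.4,219.8). The stand's base corner is within about 1 px of where it was in the top view. Handing in.

```bash
python3 -c "
from h import *
print(r.hand_in())"
```

```text
the job is handed in; nothing more can be done
None
```

The flag on the stand in front of the blue rack is now green side up and lying level on its far stop, and I've handed the job in. It took about 8.5 s of robot time. I pushed the thumb lever down to bring the flag upright, then pushed it over from the other side with the closed fingertips and pressed it home.

**Last checks:**
- **Flag:** the final press rose to about 8 N with only 0.2 mm more travel, so it is against the stop. Its free corners are within about 1.5 px of where a fully turned flag should appear. The height (row), which shows the angle best, agrees within 0.5 px.
- **Stand and rack:** the one stand corner I measured is within about 1 px of its starting place in the top view. The rack looks unmoved.
- **Robot:** it is clear of everything, with the fingers about 150 mm above the flag and off to one side.
- **Not checked closely:** I didn't measure the other stand or the beaker at the end, but the arm stayed well away from both.

No check failed or disagreed.

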